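# Index the vial carousel by one hole

### The job

Index the vial carousel by one hole so that the red-capped vial comes to stand in front of the code reader: press the yellow plunger knob in with a fingertip, with it pressed swing the dial out of its hole and round to the next one on the side that brings the red cap (not the blue one) to the reader, and let the knob spring fully up so that the dial is locked there. Do not grip the knob between the fingers and do not turn the dial past that hole. Pick nothing up: the vials stay standing in their nests, and the cup of tubes, the slide box and the oil bottle stay where they are.

Things in the scene. Friction and masses are not known exactly. Their poses are not given: they have to be found in the camera images.
- carousel: Bench-top vial carousel: fixed white drum 312 mm across with a steel index ring on it, ring top 32 mm above the bench. The ring has eight holes 45 degrees apart on a 130 mm radius, joined by a circular slot. Origin on the turning axis, at bench height; x points from the axis to the code reader, z up.
- dial_hub (a point): Point on the vertical turning axis, at the upper face of the aluminium dial (200 mm across, 8 mm thick), 42 mm above the bench; a boss 52 mm across and 18 mm high stands on it. Eight grey cup nests (37 mm across outside, 20 mm high) stand on the dial on a 72 mm radius, 45 degrees apart. Its axes turn with the dial: the plunger lies along -x, z is up.
- plunger_knob (a point): Centre of the top of the plunger's yellow mushroom knob (32 mm across, 12 mm high, flat top 22 mm across), 82 mm above the bench when up, 130 mm from the axis. It stands on an ear of the dial, above a 24 mm bushing (top 58 mm above the bench), and goes round with the dial. Press it straight down; a fingertip pressed on it carries the dial round by friction.
- plunger (a joint): Plunger's depth, m: 0 up, its round-nosed collar locked in a hole of the ring; from 0.0085 on the dial is free (press to about 0.01); 0.012 hard stop. Spring: about 4 N at 0, 8 N at 0.012. Let go between holes it stays about 0.008 down, rubbing under the ring; within about 3 mm of a hole it springs up, drawing the dial in.
- dial (a joint): Angle of the dial, rad, positive anticlockwise seen from above; 0 at the hole where it starts, next holes at +0.785 and -0.785. With the plunger pressed in it takes about 0.1 N m to turn and stays where it is left; with the plunger up it is locked (play about 0.01 rad).
- read_point (a point): Fixed point where the middle of a vial is when it stands before the code reader: 71 mm above the bench, 72 mm from the axis, opposite where the plunger starts. The reader is a black box 34 x 44 x 44 mm with a dark red window, on the drum's rim 170 mm from the axis, its top 94 mm above the bench. Axes as the drum's.
- vial_red_mid (a point): Centre, half-way up, of the loose glass vial with the red cap and a white label (28 mm across, 58 mm high, 25 g), standing in a nest of the dial with its foot on the dial's face, its top 100 mm above the bench. This is the one to bring to the reader; at the start it stands in the nest next to the reading point, on either side of it. Its z is up.
- vial_blue_mid (a point): Centre, half-way up, of the loose glass vial with the blue cap and a white label (28 mm across, 58 mm high, 25 g), standing in a nest of the dial with its foot on the dial's face, its top 100 mm above the bench. At the start it stands in the nest on the other side of the reading point from the red one. Its z is up.
- vial_white1_mid (a point): Centre, half-way up, of the loose glass vial with the white cap and a white label (28 mm across, 58 mm high, 25 g), standing in a nest of the dial with its foot on the dial's face, its top 100 mm above the bench. At the start it stands at the reading point. Its z is up.
- vial_white2_mid (a point): Centre, half-way up, of the loose glass vial with the white cap and a white label (28 mm across, 58 mm high, 25 g), standing in a nest of the dial with its foot on the dial's face, its top 100 mm above the bench. It stands in the nest a quarter turn from the reading point. Its z is up.
- vial_white3_mid (a point): Centre, half-way up, of the loose glass vial with the white cap and a white label (28 mm across, 58 mm high, 25 g), standing in a nest of the dial with its foot on the dial's face, its top 100 mm above the bench. It stands in the nest a quarter turn from the reading point. Its z is up.
- tube_cup: Bystander: loose white plastic cup 76 mm across and 85 mm high, full of clear tubes that reach 125 mm above the bench. Origin at the centre of its foot.
- slide_box: Bystander: loose blue box with a white lid for microscope slides, 87 x 102 x 36 mm. Origin at the centre of its underside.
- oil_bottle: Bystander: loose amber glass dropper bottle with a black cap, 36 mm across and 80 mm high. Origin at the centre of its foot.

How it is judged:
By the outcome, as a careful person would: the job done as asked, in the order asked, and still so for the second after the job is handed in, with the robot touching nothing.
It also fails if it takes over 35 s, if anything falls off the work surface, if the arm or the gripper's body presses on something with over 40 N, if the wrist force passes 120 N, or if a joint passes its speed limit or range.

### The arm

A 6-joint arm with a two-finger parallel gripper is mounted at the origin on the work surface. World frame = base frame: x ahead of the robot, y to its left, z up, the work surface at z = 0. Lengths are in mm, angles in rad, forces in N, time in s.
With the tool pointing down it reaches from about 300 to 850 mm from the base axis. Payload 4.2 kg.
Tool frame: the origin (TCP) lies at the very end of the fingers, on their centre line; the grasp point (between the pads) lies 19 mm behind it; x points along the fingers, y is the direction in which the jaws open and shut, and the axes are right-handed (so a half turn about x gives the same grasp; the last joint's range is limited). The gripper opens to 91 mm and grips with 3 to 60 N. Pads are 32 mm wide; open, the fingers measure 118 mm over their backs; the gripper's body (76 mm by 178 mm) begins 60 mm behind the grasp point.
Start: joints at [-1.322, 0.32, 1.565, -0, 1.257, -0.02], TCP at [152.708, -554.368, 213.976] pointing down, gripper open.
Joint ranges: [-3.11, 3.11], [-0.84, 2.01], [0.21, 2.61], [-1.34, 4.49], [0.05, 2.63], [-2.56, 2.56]. Speed limits (rad/s): [2.57, 2.57, 3.14, 3.14, 3.14, 3.14].

### API

Orientations are given as a 3x3 rotation matrix whose columns are the frame's x, y, z axes.
In Python, from workcell import arm gives the robot as it stands.
- The arm moves only by the shell command python3 -m jog 'ROWS'. ROWS is JSON, a list of rows, each an object with "delta_pos": the shift along the world's x, y, z in mm, a list of three; "rotation": the turn, a rotation vector about the world's x, y, z in rad, a list of three; "grip": the opening, from -1 (shut) to 1 (fully open), so that 0 is half open. In form: [{"delta_pos": [x, y, z], "rotation": [rx, ry, rz], "grip": grip}, ...]. A call has 1 to 20 rows; each row shifts and turns the commanded pose from where the row before left it; what a row does not reach is not made up. A row lasts 1/8 s, in which the tool goes at most 62.5 mm and 10.7 degrees, less where a joint would pass 70% of its speed; a pose out of reach is approached as far as the arm can. A call is refused whole if a number of a shift passes 62.5 or a number of a turn 0.188, either way. A call with a gripper value outside its range is refused whole. The fingers move at their own pace and stop on an object; the grip force is fixed at half the most. Time passes only in rows, so rows that do not move let the fingers close. It gives the time, the measured TCP pose, the force and the opening at its end, in the units of the state.
- arm.observe(): the state, without advancing time (a new reading comes with each control period).
- arm.get_image(name): name is "scene" or "top" or "wrist"; returns the picture (480x640x3 uint8, red, green, blue); there is no depth.
- arm.camera_params(name): a dict with "mtx" (3x3 intrinsics, pixels), "k1" (the pictures are not rectified: a ray, as slopes to the right and down, at radius r is drawn at 1 + k1 r^2 times it, then the intrinsics apply), "rvec" (rotation vector, rad) and "tvec" (3), from world to camera coordinates, as OpenCV has them; the wrist camera has in their place "hand_eye" (4x4, takes a point from camera to tool coordinates, whose origin is the TCP and whose axes are the tool frame's). Camera axes: x right, y down, z forward; pixel columns grow to the right and rows downward; lengths in mm; the calibration is good to about 2 mm. A picture is of the moment at which its call begins: read the wrist's pose just before it. camera_params takes no time and is no camera call.
- arm.finish_job(): hands the job in, once; it reports no verdict.
Trained networks look in the newest picture that a camera, given by its name, has taken for a name from the list of things; names that differ only in an ending like _2 or _b are one class to them, and where a whole thing is asked for, a point or a joint stands for the part that bears it (a point fixed in the world has none). Each returns a list of dicts, best first, with "p" (0 to 1); they miss things now and then, are a little off and sometimes report something else, mostly with a low value. They report only what shows in the picture. A call takes as long as a camera call.
- arm.outline_of(camera, query): "pixels" (480x640 bool, what is visible of it) and "point" ([column, row] in pixels, amid what is visible of it).
The state is a dict: "time_s": time; "q": joint angles; "qvel": joint speeds; "joint_efforts": joint torques, N m; "tool_pos": TCP position; "tool_rot": TCP orientation; "ft_force": force on the tool from outside, world axes, zero at the start; "wrist_torque": the same for the moment, N m; "grip_width": finger opening in mm.
Only numpy, scipy, OpenCV 4.12 (cv2) and the standard library are available. Lean on these libraries where they do the work, as an engineer would, in place of code of your own. Each camera call takes 0.05 s, during which the arm holds its last target.

## Working session

There is one attempt and no reset: what is moved stays moved. The work goes in short steps, Python scripts to look and compute and a shell command to move; the robot and the scene stay as the last step left them, time stands still between calls to the robot, and variables do not carry over. Pictures are saved under pics/ and viewed, and the job is handed in when it is done.

```bash
mkdir -p pics; ls; python3 - <<'E'
from workcell import arm
import cv2
print(arm.observe())
for n in ["scene","top"]:
    im=arm.get_image(n); cv2.imwrite(f"pics/{n}0.png",im[:,:,::-1]); print(n,arm.camera_params(n))
print(arm.camera_params("wrist"))
for n in ["top","scene"]:
  for q in ["plunger_knob","vial_red_mid","vial_blue_mid","dial_hub","tube_cup","slide_box","oil_bottle"]:
    r=arm.outline_of(n,q); print(n,q,[(round(d["p"],2),d["point"],int(d["pixels"].sum())) for d in r][:3])
E
```

```text
pics
{'time_s': 0.0, 'q': array([-1.32205106e+00,  3.20303695e-01,  1.56569241e+00, -1.12921479e-05,
        1.25741276e+00, -2.00340022e-02]), 'qvel': array([-0.00193262, -0.00029482, -0.00207192, -0.00162255, -0.00040669,
       -0.00174465]), 'joint_efforts': array([-1.52289402e-03, -4.12465060e+01, -2.31974548e+01,  7.24281301e-02,
        4.56435978e-02, -1.47277733e-04]), 'tool_pos': array([ 152.54448763, -553.85751224,  213.10832892]), 'tool_rot': array([[-4.57542161e-04,  2.65557679e-01, -9.64094865e-01],
       [ 1.75767191e-03, -9.64093264e-01, -2.65558072e-01],
       [-9.99998351e-01, -1.81606648e-03, -2.56499592e-05]]), 'ft_force': array([ 0.21241098,  0.70924801, -0.60676557]), 'wrist_torque': array([ 0.01738349, -0.02598913, -0.02054743]), 'grip_width': 90.92119280987507}
scene {'mtx': array([[547.53142259,   0.        , 314.64026264],
       [  0.        , 547.53142259, 241.81646627],
       [  0.        ,   0.        ,   1.        ]]), 'k1': -0.04654892338918709, 'rvec': array([ 1.5855026 ,  1.74385568, -0.86437537]), 'tvec': array([  34.63697147, -226.01630854, 1606
[... 916 characters left out ...]
), (0.38, [333.9, 189.7], 77), (0.22, [447.9, 191.4], 186)]
top vial_red_mid [(0.43, [312.8, 216.0], 4200)]
top vial_blue_mid []
top dial_hub [(0.85, [310.4, 215.9], 4121)]
top tube_cup [(0.74, [138.2, 248.5], 886)]
top slide_box [(0.73, [460.5, 288.8], 1231)]
top oil_bottle [(0.57, [451.0, 190.8], 152)]
scene plunger_knob [(0.22, [279.0, 252.2], 216)]
scene vial_red_mid [(0.83, [269.4, 267.2], 236)]
scene vial_blue_mid [(0.67, [308.1, 290.2], 334), (0.27, [301.4, 302.8], 12534), (0.2, [528.4, 258.2], 1910)]
scene dial_hub [(0.93, [307.5, 280.3], 4512)]
scene tube_cup [(0.84, [525.3, 261.3], 1935)]
scene slide_box []
scene oil_bottle [(0.84, [121.4, 296.7], 549), (0.38, [346.3, 240.3], 120)]
```

View pics/scene0.png

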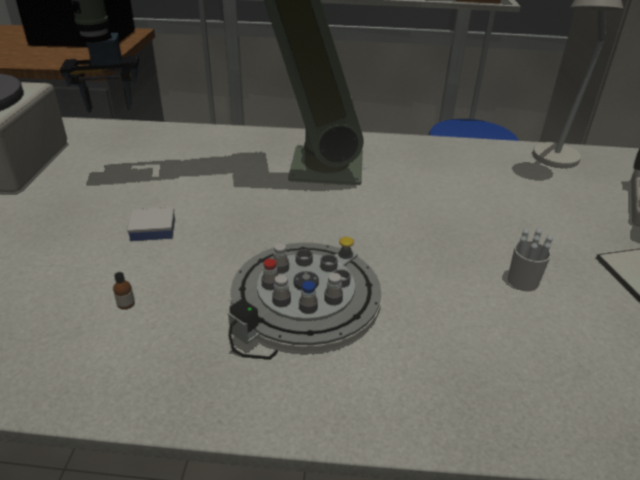

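View pics/top0.png

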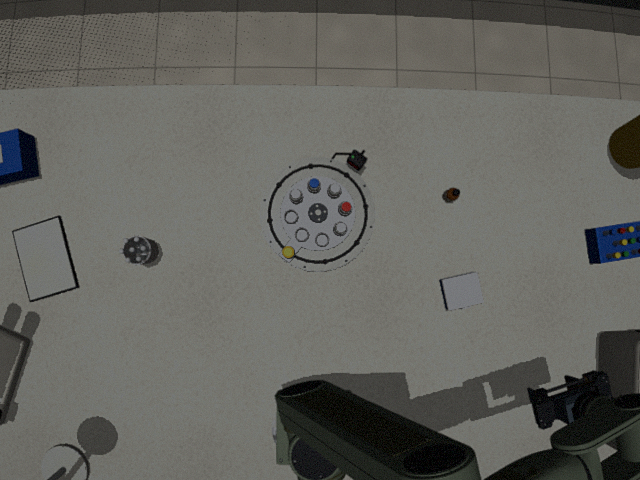

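```bash
python3 - <<'E'
import cv2
im=cv2.imread('pics/top0.png')[140:300,220:400]
cv2.imwrite('pics/top0c.png',cv2.resize(im,None,fx=3.7,fy=3.7,interpolation=cv2.INTER_CUBIC))
im=cv2.imread('pics/scene0.png')[210:360,200:400]
cv2.imwrite('pics/scene0c.png',cv2.resize(im,None,fx=4,fy=4,interpolation=cv2.INTER_CUBIC))
E
```

```text
(no output)
```

View pics/top0c.png

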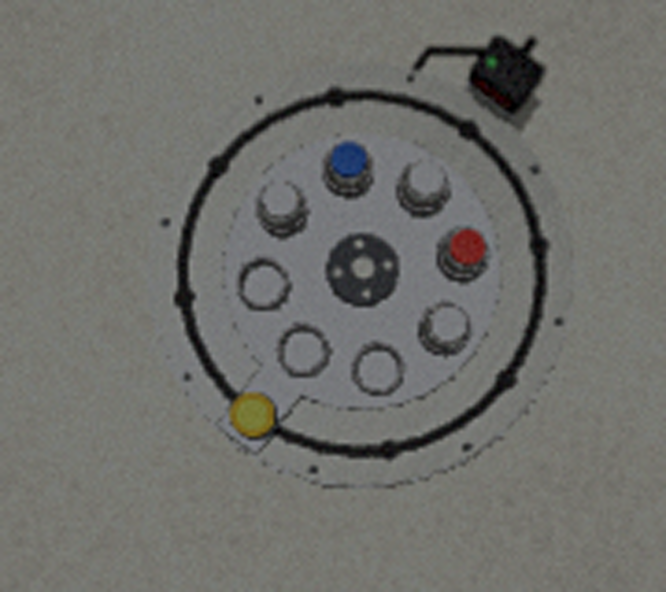

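View pics/scene0c.png

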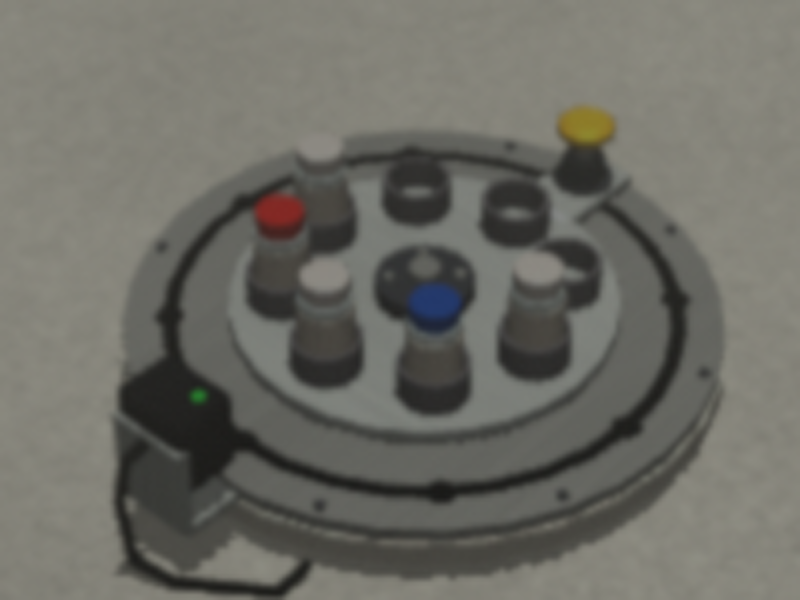

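The top view shows the knob at about (289, 252), the reader at (357, 158), red at (345, 208) and blue at (314, 185). Red sits clockwise of the reader, so the dial must turn anticlockwise (+). Next I fit the ring holes to get the carousel pose.

```bash
cat > h.py <<'E'
import numpy as np, cv2
from workcell import arm
from scipy.optimize import least_squares
def ray(n,uv,obs=None):
    P=arm.camera_params(n); K=P["mtx"]; 
    d=np.array([(uv[0]-K[0,2])/K[0,0],(uv[1]-K[1,2])/K[1,1]]); r=np.linalg.norm(d); s=r
    for _ in range(20): s=r/(1+P["k1"]*s*s)
    d=d*(s/r if r>0 else 1); v=np.array([d[0],d[1],1.])
    if n=="wrist":
        H=P["hand_eye"]; R=obs["tool_rot"]; 
        return R@H[:3,3]+obs["tool_pos"], R@H[:3,:3]@v
    R=cv2.Rodrigues(P["rvec"])[0]
    return -R.T@P["tvec"], R.T@v
def onz(n,uv,z,obs=None):
    o,v=ray(n,uv,obs); return o+v*(z-o[2])/v[2]
def fit(pts):
    # pts: list of (k, xy) hole k at phi+k*45deg
    f=lambda p: np.concatenate([xy-(p[:2]+130*np.array([np.cos(p[2]+k*np.pi/4),np.sin(p[2]+k*np.pi/4)])) for k,xy in pts])
    c=np.mean([x for _,x in pts],0); k,x=pts[0]
    s=least_squares(f,[c[0],c[1],np.arctan2(*(x-c)[::-1])-k*np.pi/4],loss='soft_l1')
    return s.x,f(s.x).reshape(-1,2)
E
python3 - <<'E'
from h import *
cv=lambda u,v:((u+.5)/3.7-.5+220,(v+.5)/3.7-.5+140)
# k counted anticlockwise from the knob hole
holes={1:(389,450),2:(507,380),3:(540,243),4:(469,129),5:(336,97),6:(218,166),7:(183,298)}
p,r=fit([(k,onz("top",cv(*x),32)[:2]) for k,x in holes.items()])
print("top",p,p[2]*57.3); print(r.round(1))
cs=lambda u,v:((u+.5)/4-.5+200,(v+.5)/4-.5+210)
hs={1:(411,152),2:(244,203),3:(168,316),4:(245,440),5:(441,492),6:(627,426),7:(675,300)}
p2,r2=fit([(k,onz("scene",cs(*x),32)[:2]) for k,x in hs.items()])
print("scene",p2); print(r2.round(1))
print("knob top",onz("top",cv(252,413),82),"scene",onz("scene",cs(586,122),82))
for q in (p,p2):
  for k in (0,1): print(q[:2]+130*np.array([np.cos(q[2]+k*np.pi/4),np.sin(q[2]+k*np.pi/4)]))
print("red",onz("top",cv(467,246),100),"reader",onz("top",cv(506,70),94))
for n,a,z in (("cup",(138,248),0),("box",(461,290),36),("oil",(451,193),60)): print(n,onz("top",a,z))
E
```

```text
top [580.03349258  -3.74204425  -3.76778042] -215.89381826458944
[[-0.4  0.1]
 [-1.1 -0.1]
 [ 2.2 -0.7]
 [ 0.5 -0.6]
 [-0.3 -0.1]
 [-0.1  0.4]
 [ 0.1  1.2]]
scene [582.25016302  -3.21858145  -3.76752989]
[[-2.3  0.1]
 [ 1.1 -0.4]
 [-0.1 -0.4]
 [-0.9  0.9]
 [ 0.4  0. ]
 [-0.2  0.3]
 [ 1.3 -0.4]]
knob top [475.42454175  72.94431673  82.        ] scene [481.05112831  72.94921018  82.        ]
[474.69870631  72.44576843]
[451.67763192 -24.35206692]
[476.89629254  72.94283908]
[453.89946987 -23.86076077]
red [591.45240374 -74.03735734 100.        ] reader [ 716.25195651 -101.1539381    94.        ]
cup [481.89111495 490.74318748   0.        ]
box [ 376.88685651 -393.04747119   36.        ]
oil [ 636.12700828 -359.06040608   60.        ]
```

Both cameras agree to about 3 mm. The knob is near (476, 73) and the goal hole near (452, -24). I'll move above the knob with the fingers shut and refine with the wrist camera.

```bash
python3 -m jog '[{"delta_pos":[24.5,51.6,0],"rotation":[0,0,0],"grip":-1},{"delta_pos":[24.5,51.6,0],"rotation":[0,0,0],"grip":-1},{"delta_pos":[24.5,51.6,0],"rotation":[0,0,0],"grip":-1},{"delta_pos":[24.5,51.6,0],"rotation":[0,0,0],"grip":-1},{"delta_pos":[24.5,51.6,0],"rotation":[0,0,0],"grip":-1},{"delta_pos":[24.5,51.6,0],"rotation":[0,0,0],"grip":-1},{"delta_pos":[24.5,51.6,0],"rotation":[0,0,0],"grip":-1},{"delta_pos":[24.5,51.6,0],"rotation":[0,0,0],"grip":-1},{"delta_pos":[24.5,51.6,0],"rotation":[0,0,0],"grip":-1},{"delta_pos":[24.5,51.6,0],"rotation":[0,0,0],"grip":-1},{"delta_pos":[24.5,51.6,-20],"rotation":[0,0,0],"grip":-1},{"delta_pos":[24.5,51.6,-30],"rotation":[0,0,0],"grip":-1},{"delta_pos":[0,0,0],"rotation":[0,0,0],"grip":-1},{"delta_pos":[0,0,0],"rotation":[0,0,0],"grip":-1}]'
cat > look.py <<'E'
import sys
from h import *
o=arm.observe(); im=arm.get_image("wrist"); cv2.imwrite(f"pics/{sys.argv[1]}.png",im[:,:,::-1])
print(o["time_s"],o["tool_pos"].round(1),o["q"].round(2),o["grip_width"],o["ft_force"].round(2))
hsv=cv2.cvtColor(im,cv2.COLOR_RGB2HSV); m=cv2.inRange(hsv,(20,120,60),(35,255,255))
n,l,st,c=cv2.connectedComponentsWithStats(m)
for i in np.argsort(-st[1:,4])[:2]+1: print(st[i],c[i],onz("wrist",c[i],78,o))
r=arm.outline_of("wrist","plunger_knob"); print([(round(d["p"],2),d["point"],int(d["pixels"].sum()),onz("wrist",d["point"],78,o).round(1)) for d in r])
E
python3 look.py w1
```

```text
time_s: 2.55
tool_pos: [445.8, 63.0, 165.0]
tool_rot: [[-0.0, 0.266, -0.964], [-0.001, -0.964, -0.266], [-1.0, 0.001, 0.0]]
ft_force: [-0.2, 0.3, -0.0]
grip_width: 0.7
2.55 [445.8  63.  165. ] [ 0.12  0.16  1.91 -0.    1.07  1.42] 0.6550329720669021 [-0.15  0.33 -0.04]
[ 216  389  216   24 3820] [331.81335079 402.05078534] [320.46612907  20.02528861  78.        ]
[ 299  179   44   45 1564] [320.54923274 200.66048593] [475.78776113  72.19319109  78.        ]
[(0.73, [322.7, 202.1], 1611, array([475.2,  70.5,  78. ]))]
```

View pics/w1.png

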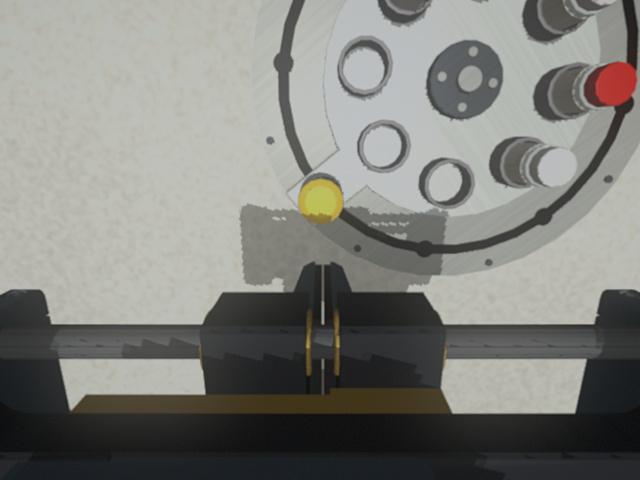

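The wrist view shows the knob at (321, 201), which is world (476, 72). The next hole anticlockwise is at (425, 249). I'll check the geometry against this view.

```bash
python3 - <<'E'
from h import *
o=arm.observe()
p,r=fit([(k,onz("wrist",x,32,o)[:2]) for k,x in {7:(283,62),1:(425,249),2:(543,217),3:(623,105)}.items()])
print(p,r.round(1))
kn=np.array([475.8,72.2]); 
for c in ([580,-3.7],p[:2],[581,-3.5]):
  c=np.array(c); d=kn-c; print(c,np.linalg.norm(d),np.degrees(np.arctan2(d[1],d[0])))
c=np.array([580.5,-3.8]); ph=-3.7677
q=[c+130*np.array([np.cos(ph+a),np.sin(ph+a)]) for a in np.linspace(0,np.pi/4,11)]
print(np.array(q).round(1)); print(np.diff(q,axis=0).round(1))
E
```

```text
[580.58844274  -5.47065472  -3.77173269] [[ 0.4  0.5]
 [-0.1 -0.6]
 [-0.2 -0.3]
 [-0.1  0.3]]
[580.   -3.7] 128.91256726944815 143.93014657627486
[580.58844274  -5.47065472] 130.43522659846568 143.45364198229873
[581.   -3.5] 129.60528538605206 144.2618982877838
[[475.2  72.4]
 [469.5  63.9]
 [464.5  55. ]
 [460.3  45.7]
 [456.8  36.1]
 [454.   26.3]
 [452.1  16.3]
 [450.9   6.1]
 [450.5  -4.1]
 [450.9 -14.3]
 [452.1 -24.4]]
[[ -5.7  -8.5]
 [ -5.   -8.9]
 [ -4.3  -9.3]
 [ -3.5  -9.6]
 [ -2.7  -9.8]
 [ -2.  -10. ]
 [ -1.2 -10.1]
 [ -0.4 -10.2]
 [  0.4 -10.2]
 [  1.2 -10.1]]
```

```bash
python3 -m jog '[{"delta_pos":[15,4.6,0],"rotation":[0,0,0],"grip":-1},{"delta_pos":[14.5,4.6,-20],"rotation":[0,0,0],"grip":-1},{"delta_pos":[0,0,-30],"rotation":[0,0,0],"grip":-1},{"delta_pos":[0,0,-20],"rotation":[0,0,0],"grip":-1},{"delta_pos":[0,0,-7],"rotation":[0,0,0],"grip":-1},{"delta_pos":[0,0,0],"rotation":[0,0,0],"grip":-1},{"delta_pos":[0,0,0],"rotation":[0,0,0],"grip":-1}]'; python3 look.py w2
```

```text
time_s: 3.52
tool_pos: [476.4, 72.4, 88.9]
tool_rot: [[0.002, 0.265, -0.964], [0.0, -0.964, -0.265], [-1.0, 0.0, -0.002]]
ft_force: [0.0, -0.4, -0.3]
grip_width: 0.5
3.525 [476.4  72.4  88.9] [ 0.13  0.3   1.95 -0.    0.89  1.43] 0.5077272605747655 [ 0.01 -0.41 -0.25]
[ 218  389  213   24 3886] [331.03834277 402.0748842 ] [409.86430311  48.57647139  78.        ]
[292 258  46  58 412] [313.84951456 277.58252427] [479.90569596  77.48436784  78.        ]
[(0.9, [319.1, 264.7], 323, array([487.3,  76.7,  78. ]))]
```

View pics/w2.png

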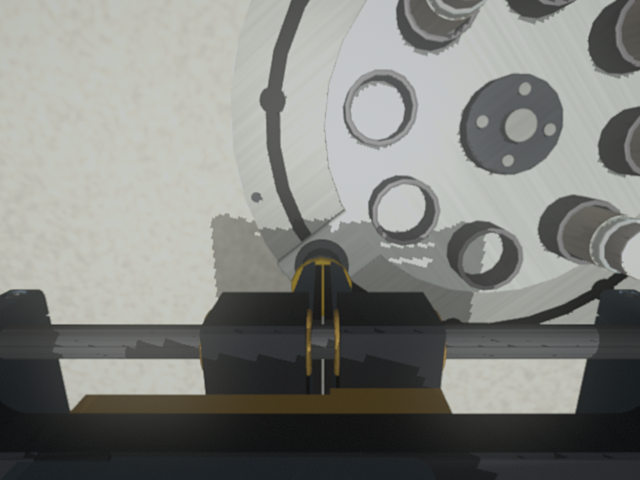

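The fingertips at about (322, 265) are centred over the knob. Pressing down gently, and watching the force.

```bash
python3 -m jog '[{"delta_pos":[0,0,-4],"rotation":[0,0,0],"grip":-1},{"delta_pos":[0,0,-4],"rotation":[0,0,0],"grip":-1},{"delta_pos":[0,0,-2],"rotation":[0,0,0],"grip":-1},{"delta_pos":[0,0,0],"rotation":[0,0,0],"grip":-1}]'; python3 -m jog '[{"delta_pos":[0,0,-3],"rotation":[0,0,0],"grip":-1},{"delta_pos":[0,0,-3],"rotation":[0,0,0],"grip":-1},{"delta_pos":[0,0,0],"rotation":[0,0,0],"grip":-1},{"delta_pos":[0,0,0],"rotation":[0,0,0],"grip":-1}]'
```

```text
time_s: 4.12
tool_pos: [475.7, 72.5, 78.2]
tool_rot: [[0.001, 0.266, -0.964], [0.0, -0.964, -0.266], [-1.0, 0.0, -0.001]]
ft_force: [-1.2, -0.3, 5.8]
grip_width: 0.5
time_s: 4.62
tool_pos: [475.8, 72.5, 72.5]
tool_rot: [[0.001, 0.266, -0.964], [0.0, -0.964, -0.266], [-1.0, 0.0, -0.001]]
ft_force: [-1.3, 0.5, 6.0]
grip_width: 0.5
```

```bash
python3 -m jog '[{"delta_pos":[0,0,-1],"rotation":[0,0,0],"grip":-1},{"delta_pos":[0,0,0],"rotation":[0,0,0],"grip":-1},{"delta_pos":[0,0,0],"rotation":[0,0,0],"grip":-1}]'; python3 -m jog '[{"delta_pos":[-2.9,-4.2,0],"rotation":[0,0,0.039],"grip":-1},{"delta_pos":[-2.8,-4.3,0],"rotation":[0,0,0.039],"grip":-1},{"delta_pos":[0,0,0],"rotation":[0,0,0],"grip":-1}]'; python3 look.py w3
```

```text
time_s: 5.0
tool_pos: [475.8, 72.5, 71.6]
tool_rot: [[0.001, 0.266, -0.964], [0.0, -0.964, -0.266], [-1.0, 0.0, -0.001]]
ft_force: [-0.9, 0.1, 7.0]
grip_width: 0.5
time_s: 5.38
tool_pos: [470.1, 63.9, 71.7]
tool_rot: [[0.001, 0.34, -0.94], [0.0, -0.94, -0.34], [-1.0, 0.0, -0.001]]
ft_force: [-1.2, 0.8, 7.0]
grip_width: 0.4
5.375 [470.1  63.9  71.7] [ 0.11  0.31  1.99 -0.    0.84  1.33] 0.40674361374613827 [-1.23  0.8   7.04]
[ 219  389  213   24 3936] [331.32621951 402.08511179] [418.41031014  39.98643232  78.        ]
[306 311   6  64 291] [308.27491409 343.78006873] [446.11817348  62.2103449   78.        ]
[(0.56, [321.3, 281.1], 219, array([479.1,  67.4,  78. ]))]
```

View pics/w3.png

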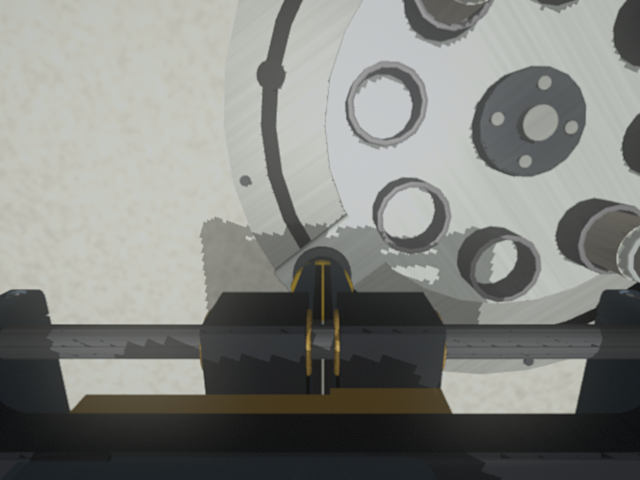

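The dial follows: the knob stays under the tip at (322, 260), while the ring hole has moved in view. Continuing along the arc.

```bash
python3 -m jog '[{"delta_pos":[-2.6,-4.4,0],"rotation":[0,0,0.039],"grip":-1},{"delta_pos":[-2.4,-4.5,0],"rotation":[0,0,0.039],"grip":-1},{"delta_pos":[-2.2,-4.6,0],"rotation":[0,0,0.039],"grip":-1},{"delta_pos":[-2.1,-4.7,0],"rotation":[0,0,0.039],"grip":-1},{"delta_pos":[-1.8,-4.8,0],"rotation":[0,0,0.039],"grip":-1},{"delta_pos":[-1.7,-4.8,0],"rotation":[0,0,0.039],"grip":-1},{"delta_pos":[-1.4,-4.9,0],"rotation":[0,0,0.039],"grip":-1},{"delta_pos":[-1.3,-4.9,0],"rotation":[0,0,0.039],"grip":-1},{"delta_pos":[0,0,0],"rotation":[0,0,0],"grip":-1}]'; python3 look.py w4
```

```text
time_s: 6.6
tool_pos: [454.8, 26.1, 71.7]
tool_rot: [[0.002, 0.612, -0.791], [-0.0, -0.791, -0.612], [-1.0, 0.001, -0.001]]
ft_force: [-1.6, -0.8, 6.8]
grip_width: 0.3
6.6 [454.8  26.1  71.7] [ 0.03  0.28  2.03 -0.    0.82  0.94] 0.3206499157587968 [-1.61 -0.82  6.85]
[ 209  389  222   24 4178] [327.77405457 402.12254667] [411.57802544 -10.92071189  78.        ]
[334 310   6  66 296] [336.52364865 342.79054054] [441.12675615   6.7507132   78.        ]
[(0.8, [321.0, 266.4], 158, array([467.7,  36.9,  78. ]))]
```

View pics/w4.png

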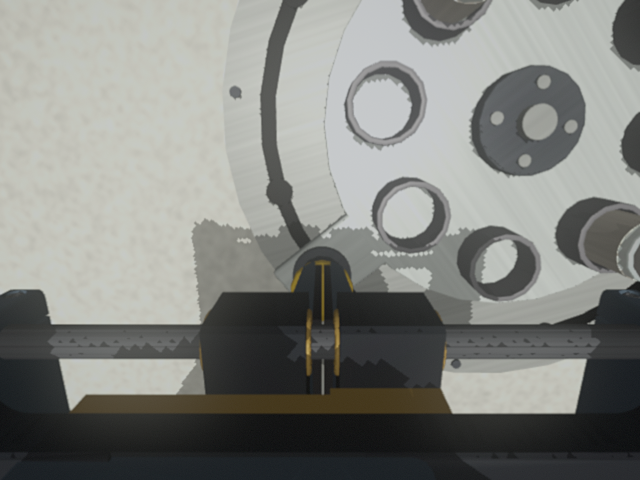

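```bash
python3 -m jog '[{"delta_pos":[-1.1,-5,0],"rotation":[0,0,0.039],"grip":-1},{"delta_pos":[-0.9,-5,0],"rotation":[0,0,0.039],"grip":-1},{"delta_pos":[-0.7,-5,0],"rotation":[0,0,0.039],"grip":-1},{"delta_pos":[-0.5,-5.1,0],"rotation":[0,0,0.039],"grip":-1},{"delta_pos":[-0.3,-5.1,0],"rotation":[0,0,0.039],"grip":-1},{"delta_pos":[-0.1,-5.1,0],"rotation":[0,0,0.039],"grip":-1},{"delta_pos":[0.1,-5.1,0],"rotation":[0,0,0.039],"grip":-1},{"delta_pos":[0.3,-5.1,0],"rotation":[0,0,0.039],"grip":-1},{"delta_pos":[0.5,-5.0,0],"rotation":[0,0,0.039],"grip":-1},{"delta_pos":[0.5,-4.2,0],"rotation":[0,0,0.039],"grip":-1},{"delta_pos":[0,0,0],"rotation":[0,0,0],"grip":-1}]'; python3 look.py w5; python3 - <<'E'
from h import *
o=arm.observe()
im=arm.get_image("top");cv2.imwrite('pics/top5.png',cv2.resize(im[140:300,220:400,::-1],None,fx=3.7,fy=3.7,interpolation=cv2.INTER_CUBIC))
c=np.array([580.5,-4.]); a=np.array([475.8,72.5])-c; b=o["tool_pos"][:2]-c
print(np.linalg.norm(a),np.linalg.norm(b),(np.degrees(np.arctan2(b[1],b[0])-np.arctan2(a[1],a[0])))%360)
E
```

```text
time_s: 8.07
tool_pos: [453.0, -23.8, 71.7]
tool_rot: [[0.002, 0.867, -0.498], [-0.001, -0.498, -0.867], [-1.0, 0.002, -0.001]]
ft_force: [0.4, -0.2, 6.4]
grip_width: 0.2
8.075 [453.  -23.8  71.7] [-0.08  0.28  2.04 -0.    0.82  0.44] 0.20497507290485203 [ 0.39 -0.25  6.43]
[  71  388  357   25 5527] [282.6421205  402.91568663] [406.56316044 -63.17344899  78.        ]
[306 310   6  66 308] [308.23701299 344.08441558] [435.15629668 -40.43570763  78.        ]
[(0.86, [324.7, 280.5], 288, array([458.6, -15.6,  78. ]))]
129.67011991974096 129.0999099552506 44.9259022513242
```

View pics/w5.png

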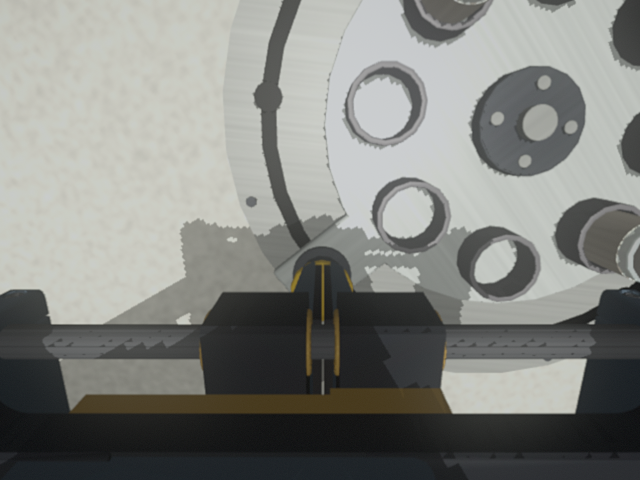

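View pics/top5.png

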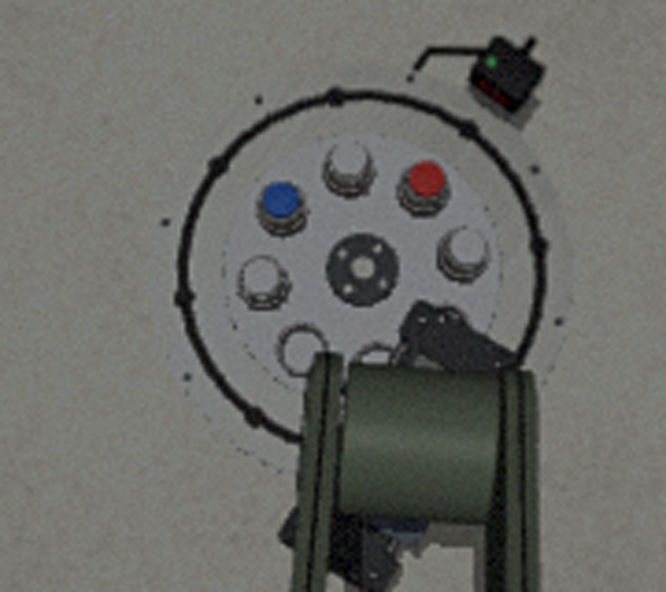

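The red cap is now where the white one stood in front of the reader, and the tip has turned 44.9°. Releasing straight up.

```bash
python3 -m jog '[{"delta_pos":[0,0,-0.3],"rotation":[0,0,0],"grip":-1},{"delta_pos":[0,0,3],"rotation":[0,0,0],"grip":-1},{"delta_pos":[0,0,3],"rotation":[0,0,0],"grip":-1},{"delta_pos":[0,0,0],"rotation":[0,0,0],"grip":-1}]'; python3 -m jog '[{"delta_pos":[0,0,3],"rotation":[0,0,0],"grip":-1},{"delta_pos":[0,0,4],"rotation":[0,0,0],"grip":-1},{"delta_pos":[0,0,10],"rotation":[0,0,0],"grip":-1},{"delta_pos":[0,0,30],"rotation":[0,0,0],"grip":-1},{"delta_pos":[0,0,40],"rotation":[0,0,0],"grip":-1},{"delta_pos":[0,0,20],"rotation":[0,0,0],"grip":-1},{"delta_pos":[-30,-50,0],"rotation":[0,0,0],"grip":-1},{"delta_pos":[0,-60,0],"rotation":[0,0,0],"grip":-1},{"delta_pos":[0,-60,0],"rotation":[0,0,0],"grip":-1},{"delta_pos":[0,-60,0],"rotation":[0,0,0],"grip":-1},{"delta_pos":[0,-60,0],"rotation":[0,0,0],"grip":-1},{"delta_pos":[0,0,0],"rotation":[0,0,0],"grip":-1}]'; python3 - <<'E'
from h import *
im=arm.get_image("top");cv2.imwrite('pics/top6.png',cv2.resize(im[140:300,220:400,::-1],None,fx=3.7,fy=3.7,interpolation=cv2.INTER_CUBIC))
im=arm.get_image("scene");cv2.imwrite('pics/sc6.png',cv2.resize(im[210:360,200:400,::-1],None,fx=4,fy=4,interpolation=cv2.INTER_CUBIC))
cv2.imwrite('pics/sc6f.png',im[:,:,::-1])
E
```

```text
time_s: 8.72
tool_pos: [452.9, -23.6, 77.4]
tool_rot: [[0.002, 0.867, -0.498], [-0.001, -0.498, -0.867], [-1.0, 0.002, -0.001]]
ft_force: [0.1, -0.5, 5.3]
grip_width: 0.8
time_s: 10.22
tool_pos: [421.5, -316.7, 183.2]
tool_rot: [[-0.0, 0.864, -0.503], [-0.0, -0.503, -0.864], [-1.0, -0.0, 0.001]]
ft_force: [0.6, 1.1, 0.3]
grip_width: 0.8
```

View pics/top6.png

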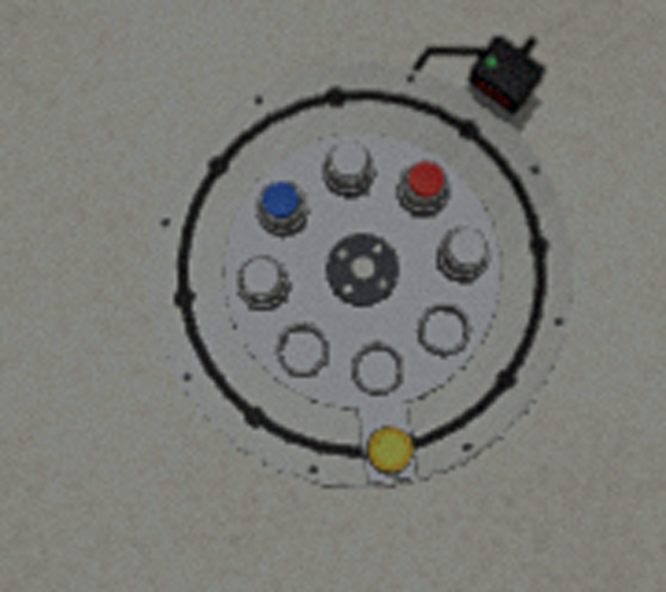

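View pics/sc6.png

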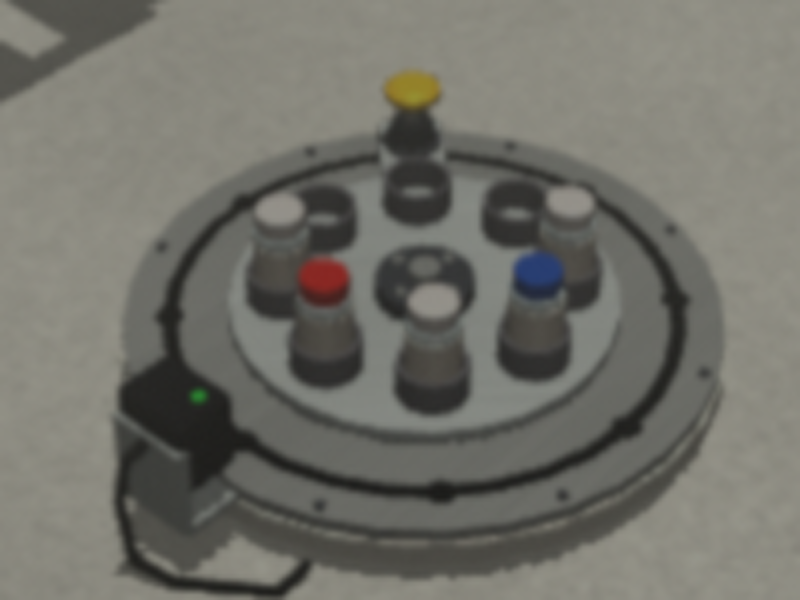

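The red cap is at (426, 180) in the top crop, in front of the reader. The knob is at the new hole at (390, 450). I'll triangulate the knob's height to confirm it is fully up.

```bash
python3 - <<'E'
from h import *
cv=lambda u,v:((u+.5)/3.7-.5+220,(v+.5)/3.7-.5+140)
cs=lambda u,v:((u+.5)/4-.5+200,(v+.5)/4-.5+210)
def cen(f,g):
    h=cv2.cvtColor(cv2.imread(f),cv2.COLOR_BGR2HSV); m=cv2.inRange(h,(20,120,60),(35,255,255))
    n,l,s,c=cv2.connectedComponentsWithStats(m); i=1+np.argmax(s[1:,4]); return g(*c[i]),s[i]
for a,b in (("top0c","scene0c"),("top6","sc6")):
    A,sa=cen(f"pics/{a}.png",cv);B,sb=cen(f"pics/{b}.png",cs)
    o1,v1=ray("top",A);o2,v2=ray("scene",B)
    t=np.linalg.lstsq(np.c_[v1,-v2],o2-o1,rcond=None)[0]; p,q=o1+t[0]*v1,o2+t[1]*v2
    print((p+q)/2,np.linalg.norm(p-q),sa,sb)
    d=onz("top",A,78)[:2]-[580.3,-4.]; print("ang",np.degrees(np.arctan2(d[1],d[0]))%360)
E
```

```text
[474.63878613  73.02337629  74.3356411 ] 0.051447202343874385 [ 230  393   45   44 1554] [ 559  108   55   38 1611]
ang 143.97599761228366
[451.21733873 -23.25350726  74.10601675] 0.01207160374057398 [ 368  427   46   46 1571] [ 386   73   53   37 1520]
ang 188.4177453100751
```

View pics/sc6f.png

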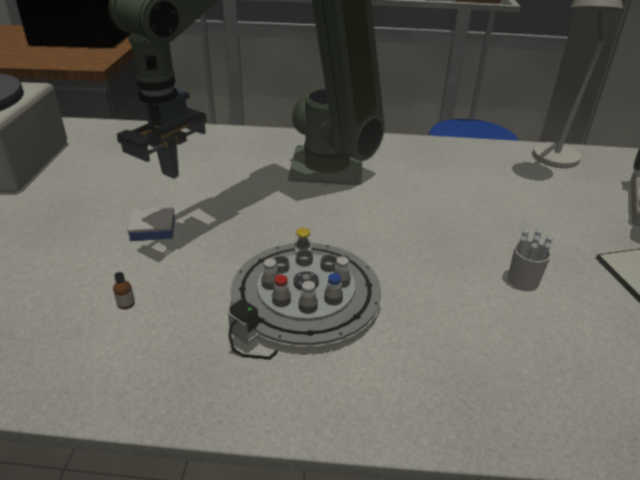

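The knob is as high as it was at the start (74.1 against 74.3 by the same measure). The dial has turned about 44.4–44.9°, and nothing else has moved. Handing in.

```bash
python3 -c "
from workcell import arm
print(arm.finish_job())"
```

```text
the job is handed in; nothing more can be done
None
```

The dial is indexed one hole anticlockwise, the red-capped vial stands in front of the code reader, and the job is handed in. With the fingers shut, I pressed the knob about 10 mm with about 7 N, swung the dial round, and let the knob up straight. The job took about 10.5 s.

My last checks, made before handing in:
- **Vials:** the red cap shows in front of the reader in the top and scene pictures. All five vials stand in their nests.
- **Lock:** seen from both cameras, the knob is as high as at the start (74.1 mm now, 74.3 mm then), so it has sprung fully up. Both figures read below the true 82 mm, so only the comparison counts.
- **Angle:** the tool path gave 44.9° and the top picture 44.4°. I take the half-degree gap as measurement noise and the dial's play.
- **Bystanders:** the cup, slide box and oil bottle look unmoved in the scene picture; I did not measure them again. The arm was clear of everything.

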